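# Clear the setup plate and draw out the sprung back-stop

## Task

First wipe the three loose steel chips off the setup plate with the wooden scraper block (push them with the block, not with the fingers, and leave the sprung back-stop in until the plate is clear), then stand the block upright on the open bench, off the plate. Then pull the sprung stop bar out by its upright grip until its front face is level with the pointer on the scale, and finish while still holding it there in the gripper, because the spring pulls it back; do not disturb the pointer or the other things on the bench.

Things in the scene. Friction and masses are not known exactly. Their poses are not given: they have to be found in the camera images.
- fixture: Fixed stop fixture. Frame: origin on the bench, x = the way the stop is pulled out, z up. Aluminium plate, top 20 mm above the bench, spans x -110..150, y -75..75 mm. Steel barrel (28 mm thick, axis y 0, z 50 mm) over x -232..-62 mm on saddles. Scale rail with pointer along the -y side (y -90..-76 mm, 18 mm high). The +y side is open to bare bench.
- stop_bar (a joint): How far the sprung telescoping rod with the stop bar is pulled out of the barrel, m: 0 = fully in (start), 0.13 = end of travel, growing towards the fixture's +x. The inner spring pulls it in with 3 N at 0 plus 0.05 N per mm (6 to 9 N where needed); it snaps back if let go.
- stop_grip (a point): Point to grasp on the stop bar's upright grip: on the axis of a square steel post, 20 mm along the fixture's x and 22 mm along its y, 95 mm above the bench and 20 mm below its top; at x -32, y 0 mm in the fixture's frame when fully in. It slides along the fixture's x with the bar.
- stop_edge (a point): Front (+x) face of the stop bar at its -y end, the edge read against the pointer; at x -24, y -58, z 30 mm in the fixture's frame when fully in. The bar is 16 (x) by 110 (y) by 14 mm high, runs 3 mm above the plate, y -58..52 mm.
- pointer_tip (a point): Free end of the pointer's 3 mm steel blade on the scale rail, 29 mm above the bench (its carrier reaches 36 mm). It is clamped 60 to 110 mm ahead of the retracted stop_edge along the fixture's x; the stop is out to length when stop_edge and pointer_tip have the same x in the fixture's frame. The bar passes 4 mm beside the tip.
- scraper_center (a point): Centre of the loose scraper block, half-way up (35 mm above its underside): wooden block 114 x 30 x 58 mm on a steel sole 120 x 36 x 12 mm, 70 mm high in all, about 0.3 kg, standing upright on the bench left or right of the fixture. Its long side is its x axis, z up.
- chip0_center (a point): Centre of a loose dark steel chip, 20 x 12 x 8 mm, lying flat on the plate (centre 24 mm above the bench). All the chips lie at 36..112 mm along the fixture's x and 16..48 mm along its y.
- chip1_center (a point): Second chip, the same.
- chip2_center (a point): Third chip, the same.
- magnet: Bystander: flat square welding magnet, 80 x 80 x 22 mm, on the other side of the fixture from the scraper block.

How it is judged:
On the way:
1. all three chips are off the plate while the back-stop is still in (height (world z) of each of chip0_center, chip1_center, chip2_center below 0.017 m and value of joint stop_bar below 0.015 m), for 0.2 s.
At the end, for the whole second after the job is handed in: The stop bar's front face is within 6 mm of the pointer along the pull, still, and held by the fingers (over 2 N) and not propped by the block or magnet; all three chips are off the plate (centres below 17 mm); the scraper block stands upright (within 0.15 rad) on the bench, let go (x of stop_edge in the frame of pointer_tip between -0.006 and 0.006 m and velocity of joint stop_bar between -0.01 and 0.01 m/s and contact force between the fingers and stop_bar above 2 N and contact force between stop_bar and scraper below 0.3 N and contact force between stop_bar and magnet below 0.3 N and height (world z) of each of chip0_center, chip1_center, chip2_center below 0.017 m and height (world z) of scraper_center between 0.03 and 0.04 m and angle between scraper_center's own z axis and vertical below 0.15 rad and contact force between the fingers and scraper below 0.1 N); the arm keeps its last pose, push and grip.
It fails at once if a finger pushes a chip (contact force between the fingers and chip0 above 0.5 N or contact force between the fingers and chip1 above 0.5 N or contact force between the fingers and chip2 above 0.5 N).
It fails at once if the pointer is shifted (distance of pointer_tip from where it was at the start of the episode above 0.004 m).
It fails at once if a bystander is shifted by more than 30 mm (distance of any of magnet, drum0, drum1, drum2, hammer, wrench, driver, tape from where it was at the start of the episode above 0.03 m).
It fails at once if the back-stop is pulled out while a chip is still on the plate (value of joint stop_bar above 0.03 m and height (world z) of any of chip0_center, chip1_center, chip2_center above 0.017 m).
It also fails if it takes over 67 s, if anything falls off the work surface, if the arm or the gripper's body presses on something with over 40 N, if the wrist force passes 120 N, or if a joint passes its speed limit or range.

## Robot

A 7-joint arm with a two-finger parallel gripper is mounted at the origin on the work surface. World frame = base frame: x ahead of the robot, y to its left, z up, the work surface at z = 0. Lengths are in m, angles in rad, forces in N, time in s.
With the tool pointing down it reaches from about 0.425 to 0.95 m from the base axis. Payload 16.7 kg.
Tool frame: the origin (TCP) lies between the finger pads; the fingertips stand 14 mm ahead of it and the grasp point (between the pads) lies 5 mm behind it; z points along the fingers, y is the line along which they close (so a half turn about z gives the same grasp; the last joint's range is limited). The gripper opens to 94 mm and grips with 3 to 60 N. Pads are 16 mm wide; open, the fingers measure 119 mm over their backs; the gripper's body (75 mm by 177 mm) begins 78 mm behind the grasp point.
Start: joints at [1.141, 0.426, 0.074, 1.606, -0.034, 1.111, -0.067], TCP at [0.187, -0.649, 0.219] pointing down, gripper open.
Joint ranges: [-2.85, 2.85], [-0.5, 2.14], [-1.23, 1.37], [0.21, 2.46], [-1.02, 4.16], [0.16, 2.05], [-2.73, 2.73]. Speed limits (rad/s): [1.89, 1.89, 2.39, 2.39, 3.01, 3.01, 3.01].

## Interface

Orientations are given as a unit quaternion [w, x, y, z].
In Python, from cell import manip gives the robot as it stands.
- The arm moves only by the tool arm_command, never from a script. Its arguments are lists of equal length, an entry for each row: "offset": the shift along the tool's x, y, z normalised to -1 to 1, where 1 is 0.5 m, a list of three; "rot": the turn, a rotation vector about the tool's x, y, z normalised to -1 to 1, where 1 is 45 degrees, a list of three. In form: {"offset": [[tx, ty, tz], ...], "rot": [[rx, ry, rz], ...]}. A call has 1 to 12 rows; each row is the pose to reach, as a shift and turn from the pose commanded when the call began, along the tool's axes at that moment; what a row does not reach only later rows make up. A row lasts 1/10 s, in which the tool goes at most 50 mm and 8.59 degrees, less where a joint would pass 70% of its speed; a pose out of reach is approached as far as the arm can. A call with a number of a shift or a turn outside -1 to 1 is refused whole. A call with a gripper value outside its range is refused whole. "claw" is the opening, from -1 (shut) to 1 (fully open), set as the call begins (left out, the last holds). The fingers move at their own pace and stop on an object; "grip_force" is the grip in N (left out, the last holds). Time passes only in rows, so rows that repeat a pose let the fingers close. It gives the time, the measured TCP pose, the force, the opening and the grip force at its end, in the units of the state.
- manip.get_state(): the state, without advancing time (a new reading comes with each control period).
- manip.grab_frame(name): name is "scene" or "top" or "wrist"; returns a dict with "image" (384x512x3 uint8, red, green, blue), "K" (3x3 intrinsics, pixels), "rvec" (rotation vector, rad) and "tvec" (3), from world to camera coordinates, as OpenCV has them; the wrist camera has in their place "tool_from_camera" (4x4, takes a point from camera to tool coordinates, whose origin is the TCP and whose axes are the flange's). Camera axes: x right, y down, z forward; pixel columns grow to the right and rows downward; lengths in m; the calibration is good to about 2 mm. The wrist camera is an equidistant fisheye: a pixel r from the principal point sees the ray r / f radians off the axis. A picture is of the moment at which its call begins: read the wrist's pose just before it. There is no depth.
- manip.finish_job(): hands the job in; it is judged then, once.
The state is a dict: "t": time; "joints": joint angles; "joint_velocities": joint speeds; "tau": joint torques, N m; "tool_pos": TCP position; "ee_rot": TCP orientation; "ft_force": force on the tool from outside, world axes, zero at the start; "wrist_torque": the same for the moment, N m; "width": opening from 0.0 (shut) to 1.0 (fully open); "grasp_force": force on a finger pad.
Only numpy, scipy, OpenCV 4.12 (cv2) and the standard library are available. Lean on these libraries where they do the work, as an engineer would, in place of code of your own. Each camera call takes 0.05 s, during which the arm holds its last target. There are 200 camera calls.

## Working session

There is one attempt and no reset: what is moved stays moved. The work goes in short steps, Python scripts to look and compute and a tool call to move; the robot and the scene stay as the last step left them, time stands still between calls to the robot, and variables do not carry over. Pictures are saved under pics/ and viewed, at most 11 in all, crops included, and the job is handed in when it is done.

Besides the shell and the picture viewer there is one more tool, called after ">>>" as name(argument=value, ...), one argument or row to a line, values as JSON. arm_command: Moves the arm, as the interface text tells. Scaled input: -1 to 1 covers 0.5 m each way for a shift and 45 degrees each way for a turn. Its arguments: {"type":"object","properties":{"offset":{"type":"array"},"rot":{"type":"array"},"claw":{"type":"number"},"grip_force":{"type":"number"}},"required":["offset","rot"]}

```bash
ls; mkdir -p pics; cat > h.py <<'E'
import numpy as np, cv2
from cell import manip
from scipy.spatial.transform import Rotation as R
def ray(f,uv):
    K=f["K"];Rm=cv2.Rodrigues(np.array(f["rvec"],float))[0];t=np.array(f["tvec"],float).ravel()
    d=Rm.T@np.linalg.inv(K)@np.array([uv[0],uv[1],1.]);c=-Rm.T@t
    return c,d/np.linalg.norm(d)
def onz(f,uv,z):
    c,d=ray(f,uv);return c+d*(z-c[2])/d[2]
def proj(f,P):
    return cv2.projectPoints(np.array(P,float).reshape(-1,3),np.array(f["rvec"],float),np.array(f["tvec"],float),f["K"],None)[0].reshape(-1,2)
def tri(rs):
    A=0;b=0
    for c,d in rs:
        M=np.eye(3)-np.outer(d,d);A=A+M;b=b+M@c
    p=np.linalg.solve(A,b);return p,[np.linalg.norm((np.eye(3)-np.outer(d,d))@(p-c)) for c,d in rs]
def wray(f,s,uv):
    K=f["K"];x=(uv[0]-K[0,2]);y=(uv[1]-K[1,2]);r=np.hypot(x,y);th=r/K[0,0]
    d=np.array([x/r*np.sin(th),y/r*np.sin(th),np.cos(th)]) if r>0 else np.array([0,0,1.])
    T=np.array(f["tool_from_camera"]);q=np.array(s["ee_rot"]);W=R.from_quat(q[[1,2,3,0]]).as_matrix()
    return np.array(s["tool_pos"])+W@T[:3,3],W@T[:3,:3]@d
def wproj(f,s,P):
    T=np.array(f["tool_from_camera"]);q=np.array(s["ee_rot"]);W=R.from_quat(q[[1,2,3,0]]).as_matrix()
    p=T[:3,:3].T@(W.T@(np.array(P)-np.array(s["tool_pos"]))-T[:3,3]);th=np.arctan2(np.hypot(p[0],p[1]),p[2]);a=np.arctan2(p[1],p[0])
    K=f["K"];return K[0,2]+K[0,0]*th*np.cos(a),K[1,2]+K[0,0]*th*np.sin(a)
E
python3 - <<'E'
from h import *
import pickle
s=manip.get_state();print({k:np.round(v,3) for k,v in s.items()})
for n in("scene","top","wrist"):
    f=manip.grab_frame(n);pickle.dump((s,f),open(f"{n}0.pkl","wb"));cv2.imwrite(f"pics/{n}0.png",cv2.resize(f["image"][:,:,::-1],None,fx=1.5625,fy=1.5625,interpolation=cv2.INTER_CUBIC))
    print(n,f["K"].round(1).tolist(),{k:np.round(v,3).tolist() for k,v in f.items() if k not in("image","K")})
E
```

```text
pics
{'t': np.float64(0.0), 'joints': array([ 1.14 ,  0.427,  0.074,  1.607, -0.034,  1.111, -0.067]), 'joint_velocities': array([ 0.001, -0.   , -0.   , -0.001, -0.001,  0.001, -0.001]), 'tau': array([ 1.0000e-03, -9.3584e+01,  3.6670e+00, -4.5420e+01, -4.9000e-02,
        2.0000e-02,  0.0000e+00]), 'tool_pos': array([ 0.187, -0.648,  0.219]), 'ee_rot': array([-0.001,  0.99 ,  0.14 , -0.   ]), 'ft_force': array([-1.456, -0.051,  0.296]), 'wrist_torque': array([-0.007,  0.057, -0.014]), 'grasp_force': np.float64(0.0), 'width': np.float64(1.0)}
scene [[404.4, 0.0, 254.7], [0.0, 404.4, 195.8], [0.0, 0.0, 1.0]] {'rvec': [0.921, 2.724, -0.768], 'tvec': [0.439, -0.258, 1.306]}
top [[452.3, 0.0, 253.8], [0.0, 452.3, 202.5], [0.0, 0.0, 1.0]] {'rvec': [2.155, -2.141, 0.159], 'tvec': [0.001, 0.576, 1.346]}
wrist [[297.3, 0.0, 252.6], [0.0, 297.3, 192.1], [0.0, 0.0, 1.0]] {'tool_from_camera': [[0.0, -0.958, -0.286, 0.084], [1.0, -0.0, 0.002, 0.0], [-0.002, -0.286, 0.958, -0.166], [0.0, 0.0, 0.0, 1.0]]}
```

View pics/top0.png

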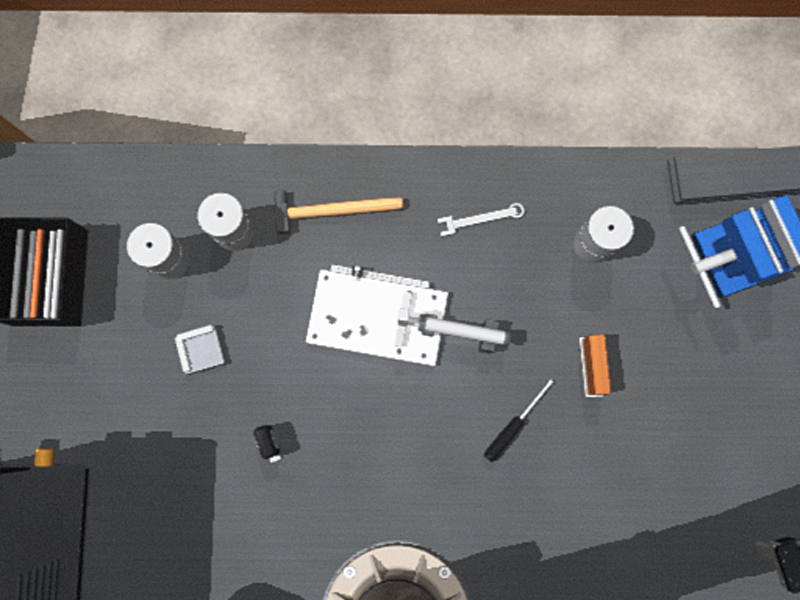

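View pics/scene0.png

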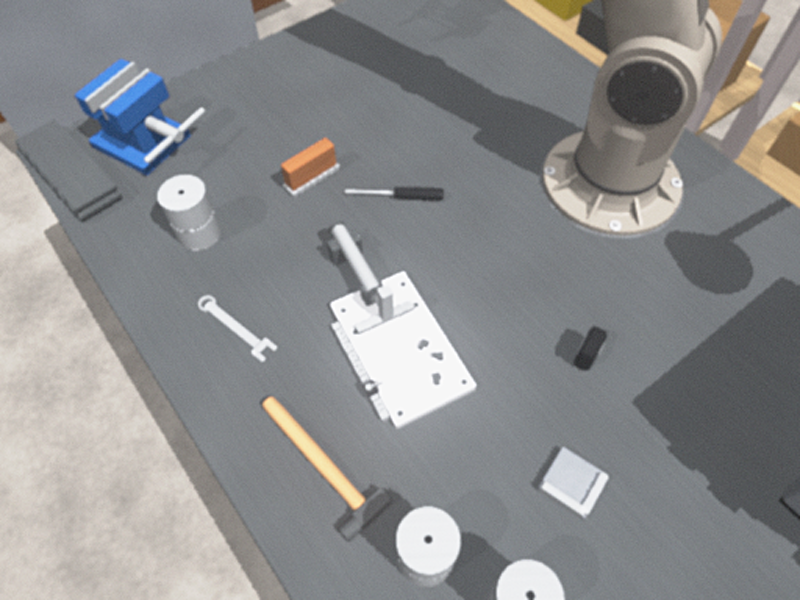

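The top view shows the plate at about (378,315), with the chips at (331,319), (347,333) and (363,331). The rail and pointer are on the far side at about (358,271), the barrel points right, the scraper is at (596,365) and the magnet at (200,350). The scene view agrees. Next I'll measure.

```bash
python3 - <<'E'
from h import *
import pickle
F={n:pickle.load(open(n+"0.pkl","rb"))[1] for n in("top","scene")}
for n,f in F.items():
    im=f["image"];hsv=cv2.cvtColor(im,cv2.COLOR_RGB2HSV)
    o=((hsv[...,0]<16)&(hsv[...,1]>140)&(hsv[...,2]>90)).astype(np.uint8)
    cs=[c for c in cv2.findContours(o,0,2)[0] if cv2.contourArea(c)>150]
    for c in cs: print(n,"orange",cv2.contourArea(c),[np.round(v,1).tolist() if hasattr(v,'__len__') else v for v in cv2.minAreaRect(c)],cv2.approxPolyDP(c,3,True).reshape(-1,2).tolist())
    w=((hsv[...,2]>205)&(hsv[...,1]<40)).astype(np.uint8)
    cs=[c for c in cv2.findContours(w,0,2)[0] if 1500<cv2.contourArea(c)<20000]
    for c in cs: print(n,"white",cv2.contourArea(c),np.round(cv2.boxPoints(cv2.minAreaRect(c)),1).tolist(),cv2.approxPolyDP(cv2.convexHull(c),3,True).reshape(-1,2).tolist())
    a=im[160:245,185:300] if n=="top" else im[160:280,200:320]
    cv2.imwrite(f"pics/{n}_c.png",cv2.resize(a[:,:,::-1],None,fx=5,fy=5,interpolation=cv2.INTER_CUBIC))
a=cv2.imread("pics/top_c.png");b=cv2.imread("pics/scene_c.png")
b=cv2.resize(b,None,fx=.9,fy=.9);cv2.imwrite("pics/both.png",a)
E
```

```text
top orange 463.5 [[381.6, 232.9], [37.7, 13.8], 83.6598129272461] [[377, 215], [377, 251], [389, 251], [386, 214]]
top orange 173.0 [[23.0, 174.6], [4.1, 57.3], 4.5739216804504395] [[25, 146], [19, 203], [23, 201]]
top white 3742.5 [[195.3000030517578, 218.6999969482422], [204.5, 167.60000610351562], [287.0, 182.39999389648438], [277.79998779296875, 233.5]] [[205, 173], [218, 170], [273, 180], [285, 187], [278, 232], [196, 218]]
scene white 11332.5 [[0.0, 185.0], [165.0, 185.0], [165.0, 383.0], [0.0, 383.0]] [[2, 202], [48, 185], [165, 383], [0, 383]]
scene white 4781.0 [[205.6999969482422, 196.3000030517578], [261.8999938964844, 166.3000030517578], [305.20001220703125, 247.3000030517578], [249.10000610351562, 277.29998779296875]] [[259, 174], [304, 247], [254, 273], [243, 266], [213, 209], [212, 193]]
scene white 1680.5 [[-0.0, 96.0], [39.0, 96.0], [39.0, 174.0], [0.0, 174.0]] [[3, 96], [36, 141], [37, 173], [20, 174], [0, 166]]
```

View pics/both.png

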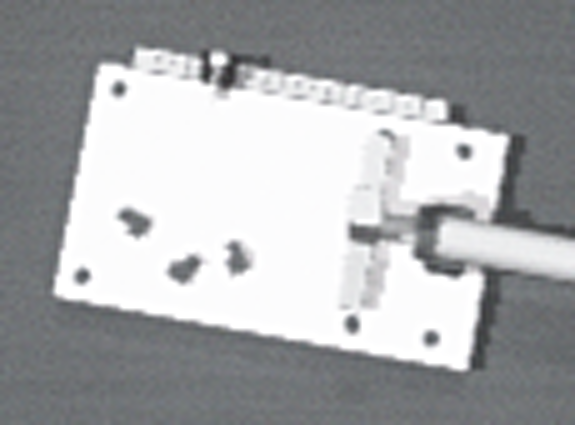

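The crop shows the plate corners at (55,297), (468,370), (508,135) and (100,65). The chips are at (134,221), (185,268) and (238,257), the pointer carrier at about (218,70) with its tip near (222,92), and the post top at (368,205).

```bash
cat >> h.py <<'E'
def px(x,y): return (185+(x+.5)/5-.5,160+(y+.5)/5-.5)
def fitfix(local,world):
    l=np.array(local,float);w=np.array(world,float)[:,:2];lm=l.mean(0);wm=w.mean(0)
    a=l-lm;b=w-wm;yaw=np.arctan2((a[:,0]*b[:,1]-a[:,1]*b[:,0]).sum(),(a*b).sum())
    c,s=np.cos(yaw),np.sin(yaw);Rm=np.array([[c,-s],[s,c]]);o=wm-Rm@lm
    return yaw,Rm,o,np.linalg.norm(b-a@Rm.T,axis=1)
E
python3 - <<'E'
from h import *
import pickle
f=pickle.load(open("top0.pkl","rb"))[1];g=pickle.load(open("scene0.pkl","rb"))[1]
loc=[(.15,.075),(-.11,.075),(-.11,-.075),(.15,-.075)]
W=[onz(f,px(*p),.02) for p in((55,297),(468,370),(508,135),(100,65))]
yaw,Rm,o,e=fitfix(loc,W);print("fix",yaw,np.degrees(yaw),o,"res",e.round(4))
inv=lambda p:Rm.T@(np.array(p)[:2]-o)
for n,p,z in(("c0",(134,221),.028),("c1",(185,268),.028),("c2",(238,257),.028),("ptr",(222,92),.029),("post",(368,205),.115)):
    w=onz(f,px(*p),z);print(n,w.round(4),"local",inv(w).round(4))
# scene check
for n,l,z in(("cornerNL",(.15,.075),.02),("cFL",(.15,-.075),.02),("posttop",(-.032,0),.115)):
    print(n,proj(g,[*(Rm@np.array(l)+o),z]).round(1)*1.5625)
# scraper: wood top corners
t=[(377,215),(377,251),(389,251),(386,214)]
for p in t: print("orange z.07",onz(f,p,.07).round(4))
im=g["image"];hsv=cv2.cvtColor(im,cv2.COLOR_RGB2HSV);roi=np.zeros(im.shape[:2],np.uint8);roi[75:135,165:230]=1
m=((hsv[...,0]<16)&(hsv[...,1]>110)&(hsv[...,2]>60)).astype(np.uint8)*roi
c=max(cv2.findContours(m,0,2)[0],key=cv2.contourArea);print("scene orange",cv2.approxPolyDP(c,2,True).reshape(-1,2).tolist())
a=np.hstack([cv2.resize(im[80:130,165:230,::-1],None,fx=6,fy=6,interpolation=2),cv2.resize(f["image"][205:260,365:405,::-1],(300,413),interpolation=2)[:300]])
top=f["image"][205:260,365:405,::-1];A=cv2.resize(im[80:130,165:230,::-1],None,fx=6,fy=6,interpolation=2);B=cv2.resize(top,None,fx=6,fy=6,interpolation=2)
C=np.zeros((330,640,3),np.uint8);C[:300,:390]=A;C[:330,400:640]=B;cv2.imwrite("pics/scr.png",C)
mg=[onz(f,(200/1.5625,350/1.5625),.022)];print("magnet",mg)
E
```

```text
fix 1.4035294831175076 80.4163158048111 [0.57483957 0.02443064] res [0.0005 0.0003 0.0002 0.0006]
c0 [0.5731 0.1359 0.028 ] local [0.1096 0.0203]
c1 [0.544  0.1038 0.028 ] local [0.0731 0.0436]
c2 [0.5511 0.0712 0.028 ] local [0.0421 0.0312]
ptr [0.6547 0.0825 0.029 ] local [ 0.0705 -0.069 ]
post [ 0.5711 -0.0078  0.115 ] local [-0.0324 -0.0017]
cornerNL [[477.65625 384.6875 ]]
cFL [[397.5     424.84375]]
posttop [[386.09375 290.     ]]
orange z.07 [ 0.5368 -0.3646  0.07  ]
orange z.07 [ 0.4294 -0.3611  0.07  ]
orange z.07 [ 0.4296 -0.3966  0.07  ]
orange z.07 [ 0.54   -0.3917  0.07  ]
scene orange [[209, 89], [180, 105], [187, 120], [214, 103], [213, 94]]
magnet [array([0.5091766 , 0.39250481, 0.022     ])]
```

View pics/scr.png

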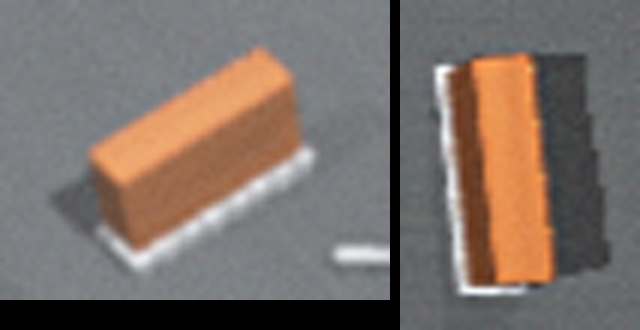

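Scraper wood-top corners in the crop: the top view shows (472,57), (532,55), (553,283) and (497,285). The same corners in the scene view are (127,187), (92,153), (260,48) and (293,77).

```bash
cat >> h.py <<'E'
def goto(p,yaw_y=None):
    """offset/rot numbers to put TCP at p pointing down with tool y along world angle yaw_y (mod pi)"""
    s=manip.get_state();q=np.array(s["ee_rot"]);W=R.from_quat(q[[1,2,3,0]])
    M=W.as_matrix()
    if yaw_y is None: rot=np.zeros(3)
    else:
        c=[]
        for a in(yaw_y,yaw_y+np.pi):
            y=np.array([np.cos(a),np.sin(a),0]);z=np.array([0,0,-1.]);x=np.cross(y,z)
            c.append((W.inv()*R.from_matrix(np.c_[x,y,z])).as_rotvec())
        rot=min(c,key=np.linalg.norm)
    off=M.T@(np.array(p)-np.array(s["tool_pos"]))/.5
    print("t",round(float(s["t"]),2),"pos",np.round(s["tool_pos"],4),"ytool deg",round(float(np.degrees(np.arctan2(M[1,1],M[0,1]))),2),"tilt",M[:,2].round(3),"offset",off.round(4),"|mm|",round(float(np.linalg.norm(off)*500)),"rot",(rot/(np.pi/4)).round(4),"f",np.round(s["ft_force"],1),"w",round(float(s["width"]),3),"g",round(float(s["grasp_force"]),1),"joints",np.round(s["joints"],2))
E
python3 - <<'E'
from h import *
import pickle
f=pickle.load(open("top0.pkl","rb"))[1];g=pickle.load(open("scene0.pkl","rb"))[1]
T=[(472,57),(532,55),(553,283),(497,285)];S=[(127,187),(92,153),(260,48),(293,77)]
P=[]
for a,b in zip(T,S):
    p,r=tri([ray(f,(365+(a[0]-400+.5)/6-.5,205+(a[1]+.5)/6-.5)),ray(g,(165+(b[0]+.5)/6-.5,80+(b[1]+.5)/6-.5))]);P.append(p);print(p.round(4),np.round(r,4))
P=np.array(P);c=P.mean(0);l=(P[0]+P[1]-P[2]-P[3])[:2];print("c",c,"long ang",np.degrees(np.arctan2(l[1],l[0])),np.linalg.norm(l)/2)
goto([c[0],c[1],.20],np.arctan2(l[1],l[0])+np.pi/2)
# post height from both views: top (368,205) crop, scene approx search along ray
E
```

```text
[ 0.5392 -0.3633  0.0691] [0.0005 0.0005]
[ 0.5408 -0.3936  0.0693] [0.0001 0.0001]
[ 0.4292 -0.4015  0.0695] [0.0022 0.0022]
[ 0.4277 -0.3734  0.0697] [0.0018 0.0018]
c [ 0.4841993  -0.38296476  0.06939501] long ang 4.6054092501318475 0.11193876651708153
t 0.15 pos [ 0.1869 -0.6483  0.219 ] ytool deg -73.91 tilt [-0.     0.001 -1.   ] offset [ 0.7183 -0.3451  0.0382] |mm| 399 rot [-1.200e-03  2.000e-04  2.552e-01] f [ 0.2  0.3 -0.7] w 1.002 g 0.0 joints [ 1.14  0.43  0.07  1.61 -0.03  1.11 -0.07]
```

>>> arm_command(
  offset=[
    [0.7183,-0.345,0.038],
    [0.7183,-0.345,0.038],
    [0.7183,-0.345,0.038],
    [0.7183,-0.345,0.038],
    [0.7183,-0.345,0.038],
    [0.7183,-0.345,0.038],
    [0.7183,-0.345,0.038],
    [0.7183,-0.345,0.038],
    [0.7183,-0.345,0.038],
    [0.7183,-0.345,0.038],
    [0.7183,-0.345,0.038],
    [0.7183,-0.345,0.038],
  ],
  rot=[
    [0,0,0.255],
    [0,0,0.255],
    [0,0,0.255],
    [0,0,0.255],
    [0,0,0.255],
    [0,0,0.255],
    [0,0,0.255],
    [0,0,0.255],
    [0,0,0.255],
    [0,0,0.255],
    [0,0,0.255],
    [0,0,0.255],
  ],
  claw=1,
  grip_force=30,
)

```text
t: 1.35
tool_pos: [0.4832, -0.3845, 0.2005]
ee_rot: [0.0, 0.999, 0.039, -0.0]
ft_force: [-0.8, -0.1, 0.3]
width: 1.0
grasp_force: 0.0
```

```bash
python3 - <<'E'
from h import *
goto([.4842,-.383,.2],np.radians(94.6))
s=manip.get_state();f=manip.grab_frame("wrist")
im=f["image"].copy()
hsv=cv2.cvtColor(im,cv2.COLOR_RGB2HSV)
m=((hsv[...,0]<16)&(hsv[...,1]>140)&(hsv[...,2]>90)).astype(np.uint8)
for c in cv2.findContours(m,0,2)[0]:
    if cv2.contourArea(c)>1000:
        print(cv2.contourArea(c),cv2.approxPolyDP(c,5,True).reshape(-1,2).tolist())
        Q=np.array([ (lambda cd: cd[0]+cd[1]*(.07-cd[0][2])/cd[1][2])(wray(f,s,p[0])) for p in c]);r=cv2.minAreaRect((Q[:,:2]*1000).astype(np.float32));print(r)
cv2.imwrite("pics/w1.png",cv2.resize(im[:,:,::-1],None,fx=1.5,fy=1.5))
E
```

```text
t 1.35 pos [ 0.4832 -0.3845  0.2005] ytool deg -85.51 tilt [-0. -0. -1.] offset [ 0.0022 -0.0028  0.001 ] |mm| 2 rot [ 0.0003  0.0005 -0.0025] f [-0.8 -0.1  0.3] w 1.0 g 0.0 joints [ 0.59  0.35 -0.03  1.76  0.01  1.03 -0.94]
2782.0 [[242, 130], [240, 232], [265, 234], [268, 133]]
((487.25885009765625, -385.907958984375), (112.14230346679688, 29.273052215576172), 4.386903285980225)
```

View pics/w1.png

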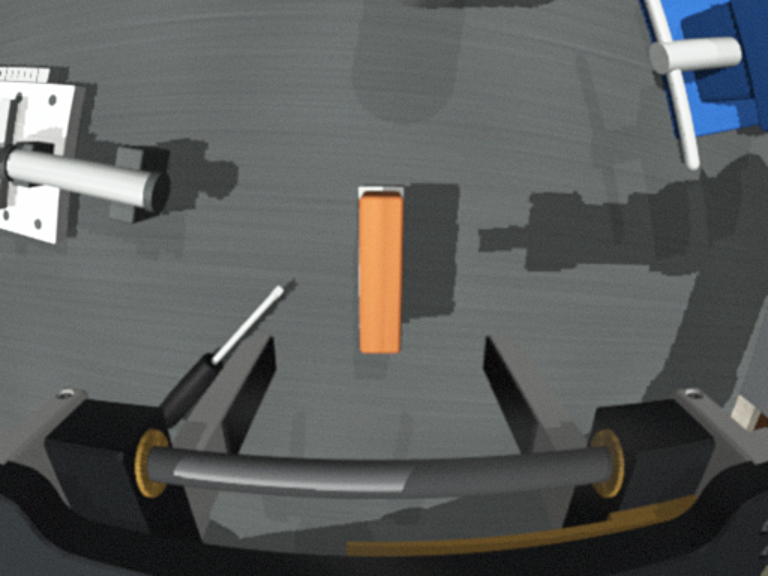

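The picture shows the scraper directly below, centred between the open fingers at about (381,272). The driver is well clear at (280,290). I'll descend and grip.

>>> arm_command(
  offset=[
    [0.005,0.003,0.1],
    [0.005,0.003,0.2],
    [0.005,0.003,0.29],
    [0.005,0.003,0.318],
    [0.005,0.003,0.318],
    [0.005,0.003,0.318],
    [0.005,0.003,0.318],
  ],
  rot=[
    [0,0,0],
    [0,0,0],
    [0,0,0],
    [0,0,0],
    [0,0,0],
    [0,0,0],
    [0,0,0],
  ],
)

```text
t: 2.1
tool_pos: [0.4881, -0.3856, 0.0439]
ee_rot: [0.001, 0.999, 0.04, 0.001]
ft_force: [1.2, -0.4, -0.0]
width: 1.002
grasp_force: 0.0
```

>>> arm_command(
  offset=[
    [0,0,0],
    [0,0,0],
    [0,0,0],
    [0,0,0],
    [0,0,0],
    [0,0,0],
    [0,0,0],
    [0,0,0],
  ],
  rot=[
    [0,0,0],
    [0,0,0],
    [0,0,0],
    [0,0,0],
    [0,0,0],
    [0,0,0],
    [0,0,0],
    [0,0,0],
  ],
  claw=-1,
  grip_force=35,
)

```text
t: 2.9
tool_pos: [0.4869, -0.3846, 0.0414]
ee_rot: [-0.0, 0.999, 0.04, -0.0]
ft_force: [-0.3, -0.5, -0.4]
width: 0.354
grasp_force: 0.0
```

```bash
python3 - <<'E'
from h import *
o=np.array([.57484,.02443]);yw=1.40353;Rm=np.array([[np.cos(yw),-np.sin(yw)],[np.sin(yw),np.cos(yw)]])
goto([.484,-.383,.16])
for l in((.076,-.025),):
    w=Rm@np.array(l)+o;print(w);goto([*w,.16],yw+np.pi/2)
E
```

```text
t 2.9 pos [ 0.4869 -0.3846  0.0414] ytool deg -85.39 tilt [-0.  0. -1.] offset [-0.0056 -0.0036 -0.2371] |mm| 119 rot [0. 0. 0.] f [-0.3 -0.5 -0.4] w 0.354 g 0.0 joints [ 0.59  0.54 -0.03  1.86  0.03  0.74 -0.95]
[0.61214414 0.09520713]
t 2.9 pos [ 0.4869 -0.3846  0.0414] ytool deg -85.39 tilt [-0.  0. -1.] offset [ 0.3268 -0.9363 -0.2371] |mm| 510 rot [-2.0000e-04  0.0000e+00 -1.6846e+00] f [-0.3 -0.5 -0.4] w 0.354 g 0.0 joints [ 0.59  0.54 -0.03  1.86  0.03  0.74 -0.95]
```

>>> arm_command(
  offset=[
    [0,0,0],
    [0,0,0],
    [0,0,0],
    [0,0,-0.06],
    [0,0,-0.15],
    [0,0,-0.237],
    [0,0,-0.237],
    [0,0,-0.237],
  ],
  rot=[
    [0,0,0],
    [0,0,0],
    [0,0,0],
    [0,0,0],
    [0,0,0],
    [0,0,0],
    [0,0,0],
    [0,0,0],
  ],
)

```text
t: 3.7
tool_pos: [0.4871, -0.3847, 0.1606]
ee_rot: [0.0, 0.999, 0.04, 0.001]
ft_force: [0.2, 0.1, -3.2]
width: 0.317
grasp_force: 35.0
```

```bash
python3 - <<'E'
from h import *
goto([.55,-.15,.16],np.radians(94.6-40))
E
```

```text
t 3.7 pos [ 0.4871 -0.3847  0.1606] ytool deg -85.39 tilt [ 0.001 -0.001 -1.   ] offset [ 0.1631 -0.4577  0.001 ] |mm| 243 rot [ 5.000e-04 -1.800e-03  8.891e-01] f [ 0.2  0.1 -3.2] w 0.317 g 35.0 joints [ 0.59  0.4  -0.03  1.79  0.02  0.96 -0.94]
```

>>> arm_command(
  offset=[
    [0.03,-0.09,-0.04],
    [0.07,-0.18,-0.1],
    [0.1,-0.27,-0.1],
    [0.14,-0.36,-0.1],
    [0.18,-0.45,-0.1],
    [0.22,-0.54,-0.1],
    [0.22,-0.54,-0.1],
  ],
  rot=[
    [0,0,-0.17],
    [0,0,-0.34],
    [0,0,-0.51],
    [0,0,-0.68],
    [0,0,-0.85],
    [0,0,-1],
    [0,0,-1],
  ],
)

```text
t: 4.4
tool_pos: [0.5758, -0.0991, 0.2083]
ee_rot: [-0.002, 0.905, 0.425, 0.0]
ft_force: [-0.6, 0.1, -3.3]
width: 0.317
grasp_force: 35.0
```

```bash
python3 - <<'E'
from h import *
yw=1.40353
goto([.6121,.0952,.205],yw+np.pi/2)
E
```

```text
t 4.4 pos [ 0.5758 -0.0991  0.2083] ytool deg -39.67 tilt [-0.002  0.003 -1.   ] offset [ 0.3454 -0.192   0.0079] |mm| 198 rot [-0.0037 -0.0032 -0.6685] f [-0.6  0.1 -3.3] w 0.317 g 35.0 joints [ 0.31  0.31 -0.3   1.81  0.1   1.04 -0.72]
```

>>> arm_command(
  offset=[
    [0.08,-0.045,0],
    [0.17,-0.09,0],
    [0.25,-0.14,0],
    [0.345,-0.192,0],
    [0.345,-0.192,0],
    [0.345,-0.192,0],
    [0.345,-0.192,0],
  ],
  rot=[
    [0,0,-0.17],
    [0,0,-0.34],
    [0,0,-0.51],
    [0,0,-0.685],
    [0,0,-0.685],
    [0,0,-0.685],
    [0,0,-0.685],
  ],
)

```text
t: 5.1
tool_pos: [0.613, 0.0856, 0.2086]
ee_rot: [-0.0, 0.764, 0.645, -0.001]
ft_force: [0.8, -0.3, -3.1]
width: 0.316
grasp_force: 35.0
```

```bash
python3 - <<'E'
from h import *
yw=1.40353
goto([.6121,.0952,.0634],yw+np.pi/2)
s=manip.get_state();f=manip.grab_frame("top")
a=f["image"][150:250,180:310];cv2.imwrite("pics/t2.png",cv2.resize(a[:,:,::-1],None,fx=6,fy=6,interpolation=2))
E
```

```text
t 5.1 pos [0.613  0.0856 0.2086] ytool deg -9.67 tilt [-0.002 -0.001 -1.   ] offset [ 0.0189 -0.0044  0.2904] |mm| 146 rot [-0.0026  0.0013 -0.0019] f [ 0.8 -0.3 -3.1] w 0.316 g 35.0 joints [ 0.11  0.38 -0.46  1.72  0.19  1.08 -0.57]
```

>>> arm_command(
  offset=[
    [0.019,-0.004,0.0],
    [0.019,-0.004,0.08],
    [0.019,-0.004,0.16],
    [0.019,-0.004,0.23],
    [0.019,-0.004,0.24],
    [0.019,-0.004,0.24],
    [0.019,-0.004,0.24],
  ],
  rot=[
    [0,0,0],
    [0,0,0],
    [0,0,0],
    [0,0,0],
    [0,0,0],
    [0,0,0],
    [0,0,0],
  ],
)

```text
t: 5.85
tool_pos: [0.6142, 0.097, 0.0919]
ee_rot: [0.001, 0.764, 0.646, 0.001]
ft_force: [1.2, -0.4, -2.6]
width: 0.316
grasp_force: 35.0
```

```bash
python3 - <<'E'
from h import *
yw=1.40353
goto([.6121,.0952,.0634],yw+np.pi/2)
s=manip.get_state();f=manip.grab_frame("scene")
a=f["image"][150:290,190:330];cv2.imwrite("pics/s2.png",cv2.resize(a[:,:,::-1],None,fx=4.2,fy=4.2,interpolation=2))
E
```

```text
t 5.85 pos [0.6142 0.097  0.0919] ytool deg -9.59 tilt [ 0.002  0.001 -1.   ] offset [-0.0043 -0.0037  0.057 ] |mm| 29 rot [ 0.0027 -0.0012 -0.0001] f [ 1.2 -0.4 -2.6] w 0.316 g 35.0 joints [ 0.07  0.51 -0.43  1.82  0.27  0.87 -0.65]
```

View pics/s2.png

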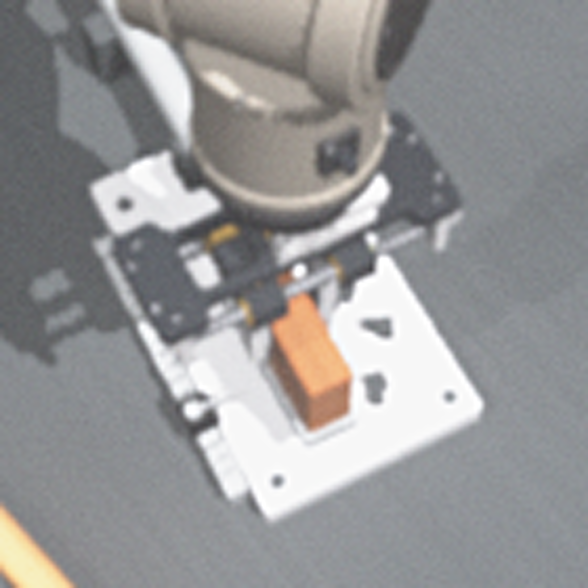

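The scene view shows the block at (310,365) over the plate, between the pointer at (200,410) and the chips at (380,325) and (375,385). I'll lower it to 2 mm above the plate and sweep.

>>> arm_command(
  offset=[
    [-0.004,-0.003,0.03],
    [-0.004,-0.003,0.057],
    [-0.004,-0.003,0.057],
    [-0.004,-0.003,0.057],
    [-0.004,-0.003,0.057],
  ],
  rot=[
    [0,0,0],
    [0,0,0],
    [0,0,0],
    [0,0,0],
    [0,0,0],
  ],
)

```text
t: 6.4
tool_pos: [0.611, 0.0949, 0.0611]
ee_rot: [-0.0, 0.764, 0.646, -0.0]
ft_force: [0.3, 0.6, -2.6]
width: 0.315
grasp_force: 35.0
```

```bash
python3 - <<'E'
from h import *
yw=1.40353
goto([.4891,.116,.063],yw+np.pi/2)
E
```

```text
t 6.4 pos [0.611  0.0949 0.0611] ytool deg -9.56 tilt [-0.001 -0.    -1.   ] offset [ 0.001  -0.2475 -0.0037] |mm| 124 rot [-0.0009  0.0002  0.0004] f [ 0.3  0.6 -2.6] w 0.315 g 35.0 joints [ 0.06  0.55 -0.41  1.84  0.29  0.82 -0.67]
```

>>> arm_command(
  offset=[
    [0,0,-0.003],
    [0,-0.02,-0.003],
    [0,-0.04,-0.003],
    [0,-0.06,-0.003],
    [0,-0.08,-0.003],
    [0,-0.1,-0.003],
    [0,-0.12,-0.003],
    [0,-0.14,-0.003],
    [0,-0.16,-0.003],
    [0,-0.18,-0.003],
    [0,-0.2,-0.003],
    [0,-0.2,-0.003],
  ],
  rot=[
    [0,0,0],
    [0,0,0],
    [0,0,0],
    [0,0,0],
    [0,0,0],
    [0,0,0],
    [0,0,0],
    [0,0,0],
    [0,0,0],
    [0,0,0],
    [0,0,0],
    [0,0,0],
  ],
)

```text
t: 7.6
tool_pos: [0.5114, 0.1118, 0.063]
ee_rot: [-0.0, 0.763, 0.646, -0.0]
ft_force: [0.2, 1.2, -2.7]
width: 0.314
grasp_force: 35.0
```

>>> arm_command(
  offset=[
    [0,-0.015,0],
    [0,-0.03,0],
    [0,-0.045,0],
    [0,-0.05,0],
    [0,-0.05,0],
    [0,-0.05,0],
    [0,-0.05,0],
  ],
  rot=[
    [0,0,0],
    [0,0,0],
    [0,0,0],
    [0,0,0],
    [0,0,0],
    [0,0,0],
    [0,0,0],
  ],
)

```text
t: 8.3
tool_pos: [0.4884, 0.1157, 0.063]
ee_rot: [0.0, 0.764, 0.646, 0.0]
ft_force: [-0.3, -0.6, -2.6]
width: 0.315
grasp_force: 35.0
```

```bash
python3 - <<'E'
from h import *
yw=1.40353
goto([.4891,.116,.2],yw+np.pi/2)
f=manip.grab_frame("scene")
a=f["image"][150:290,190:330];cv2.imwrite("pics/s3.png",cv2.resize(a[:,:,::-1],None,fx=4.2,fy=4.2,interpolation=2))
E
```

```text
t 8.3 pos [0.4884 0.1157 0.063 ] ytool deg -9.58 tilt [ 0.  0. -1.] offset [ 0.0009  0.0014 -0.2739] |mm| 137 rot [ 0.0002 -0.0002  0.0002] f [-0.3 -0.6 -2.6] w 0.315 g 35.0 joints [ 0.02  0.39 -0.46  2.1   0.26  0.7  -0.77]
```

View pics/s3.png

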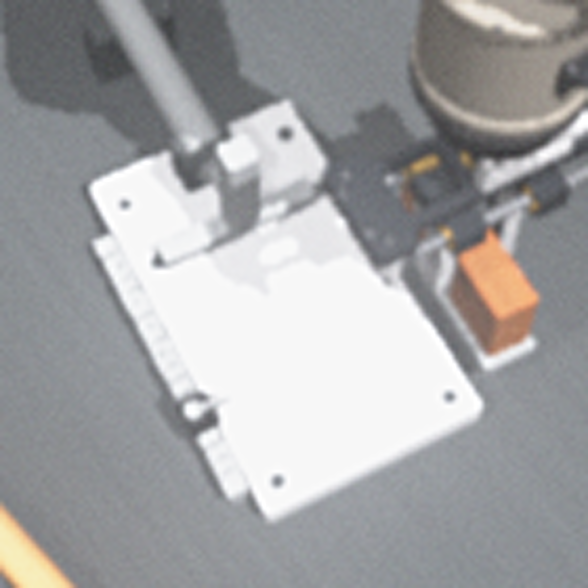

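The scene view shows the plate completely clear, the block just past its near edge at (490,295) and the pointer undisturbed at (200,408). Next I'll lift and carry the block back to its original open spot.

>>> arm_command(
  offset=[
    [0,0,-0.06],
    [0,0,-0.15],
    [-0.06,0,-0.25],
    [-0.15,0,-0.28],
    [-0.25,0,-0.28],
    [-0.34,0,-0.28],
    [-0.43,0,-0.28],
    [-0.53,0,-0.28],
    [-0.63,0,-0.28],
    [-0.73,0,-0.28],
    [-0.83,0,-0.28],
    [-0.92,0,-0.28],
  ],
  rot=[
    [0,0,0],
    [0,0,0],
    [0,0,0],
    [0,0,0],
    [0,0,0],
    [0,0,0],
    [0,0,0],
    [0,0,0],
    [0,0,0],
    [0,0,0],
    [0,0,0],
    [0,0,0],
  ],
)

```text
t: 9.55
tool_pos: [0.4107, -0.3404, 0.2031]
ee_rot: [0.0, 0.764, 0.645, -0.0]
ft_force: [1.2, 1.2, -2.5]
width: 0.315
grasp_force: 35.0
```

```bash
python3 - <<'E'
from h import *
yw=1.40353
goto([.487,-.385,.2],yw+np.pi/2)
f=manip.grab_frame("scene")
a=f["image"][150:290,190:330];cv2.imwrite("pics/s4.png",cv2.resize(a[:,:,::-1],None,fx=4.2,fy=4.2,interpolation=2))
E
```

```text
t 9.55 pos [ 0.4107 -0.3404  0.2031] ytool deg -9.61 tilt [ 0. -0. -1.] offset [-0.0625  0.1654  0.0062] |mm| 88 rot [ 0.0002  0.0004 -0.0006] f [ 1.2  1.2 -2.5] w 0.315 g 35.0 joints [ 0.72  0.22 -0.17  1.93  0.04  0.99  0.36]
```

View pics/s4.png

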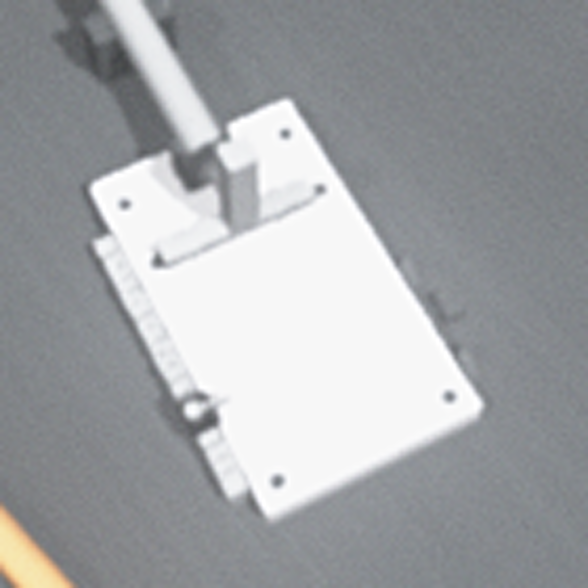

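The scene view shows the plate clear, with the three chips on the bench along its near edge at (405,268), (450,310) and (465,355). I'll set the block down.

>>> arm_command(
  offset=[
    [-0.06,0.09,0],
    [-0.062,0.165,0],
    [-0.062,0.165,0.09],
    [-0.062,0.165,0.18],
    [-0.062,0.165,0.25],
    [-0.062,0.165,0.29],
    [-0.062,0.165,0.305],
    [-0.062,0.165,0.305],
    [-0.062,0.165,0.305],
  ],
  rot=[
    [0,0,0],
    [0,0,0],
    [0,0,0],
    [0,0,0],
    [0,0,0],
    [0,0,0],
    [0,0,0],
    [0,0,0],
    [0,0,0],
  ],
)

```text
t: 10.5
tool_pos: [0.4885, -0.3825, 0.0516]
ee_rot: [0.001, 0.764, 0.646, 0.0]
ft_force: [0.3, -0.8, -2.9]
width: 0.319
grasp_force: 35.0
```

```bash
python3 - <<'E'
from h import *
yw=1.40353
goto([.487,-.385,.0415],yw+np.pi/2)
import pickle
f=manip.grab_frame("top");g=manip.grab_frame("scene");pickle.dump((f,g),open("b.pkl","wb"))
A=cv2.resize(f["image"][160:245,185:300,::-1],None,fx=5,fy=5,interpolation=2)
cv2.imwrite("pics/t5.png",A)
E
```

```text
t 10.5 pos [ 0.4885 -0.3825  0.0516] ytool deg -9.57 tilt [ 0.001 -0.001 -1.   ] offset [-0.0053 -0.0021  0.0202] |mm| 11 rot [0.0016 0.0006 0.0003] f [ 0.3 -0.8 -2.9] w 0.319 g 35.0 joints [ 0.67  0.53 -0.15  1.85  0.11  0.76  0.3 ]
```

View pics/t5.png

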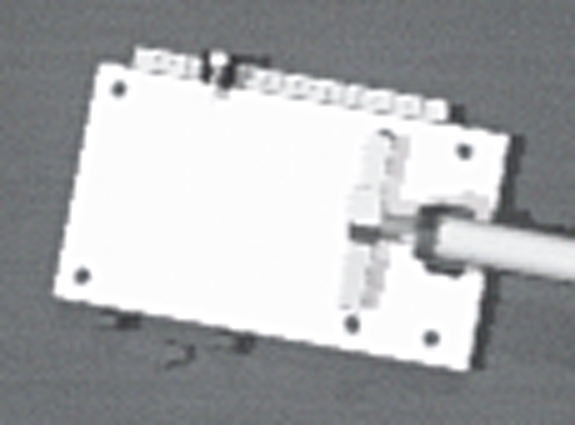

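The top view shows the chips on the bench at (125,318), (180,353) and (240,342), all off the plate. The stop is still in and the pointer is unchanged at (220,70). Next: lower the block, release it and retreat.

>>> arm_command(
  offset=[
    [0,0,0.01],
    [0,0,0.02],
    [0,0,0.02],
    [0,0,0.02],
    [0,0,0.02],
  ],
  rot=[
    [0,0,0],
    [0,0,0],
    [0,0,0],
    [0,0,0],
    [0,0,0],
  ],
)

```text
t: 11.1
tool_pos: [0.4878, -0.3821, 0.0405]
ee_rot: [-0.0, 0.764, 0.646, 0.0]
ft_force: [0.0, 0.7, -2.4]
width: 0.314
grasp_force: 35.0
```

>>> arm_command(
  offset=[
    [0,0,0],
    [0,0,0],
    [0,0,0],
    [0,0,0],
    [0,0,0],
    [0,0,0],
    [0,0,0],
    [0,0,-0.06],
    [0,0,-0.15],
    [0,0,-0.25],
    [0,0,-0.35],
    [0,0,-0.35],
  ],
  rot=[
    [0,0,0],
    [0,0,0],
    [0,0,0],
    [0,0,0],
    [0,0,0],
    [0,0,0],
    [0,0,0],
    [0,0,0],
    [0,0,0],
    [0,0,0],
    [0,0,0],
    [0,0,0],
  ],
  claw=0.3,
)

```text
t: 12.3
tool_pos: [0.4904, -0.3838, 0.2227]
ee_rot: [0.005, 0.764, 0.646, 0.001]
ft_force: [1.4, 0.2, 0.2]
width: 0.65
grasp_force: 0.0
```

```bash
python3 - <<'E'
from h import *
yw=1.40353
o=np.array([.57484,.02443]);Rm=np.array([[np.cos(yw),-np.sin(yw)],[np.sin(yw),np.cos(yw)]])
w=Rm@np.array([-.032,0])+o;print(w)
goto([*w,.22],yw+np.pi/2)
s=manip.get_state();f=manip.grab_frame("wrist");hsv=cv2.cvtColor(f["image"],cv2.COLOR_RGB2HSV)
m=((hsv[...,0]<16)&(hsv[...,1]>140)&(hsv[...,2]>90)).astype(np.uint8)
for c in cv2.findContours(m,0,2)[0]:
    if cv2.contourArea(c)>800:
        Q=np.array([ (lambda cd: cd[0]+cd[1]*(.07-cd[0][2])/cd[1][2])(wray(f,s,p[0])) for p in c]);print(cv2.minAreaRect((Q[:,:2]*1000).astype(np.float32)))
import pickle
F,G=pickle.load(open("b.pkl","rb"))
# pointer tip: two views.  post top corners
p,r=tri([ray(F,px(222,92)),ray(G,(190+(226+.5)/4.2-.5,150+(400+.5)/4.2-.5))]);print("tip",p.round(4),np.round(r,4),Rm.T@(p[:2]-o))
p,r=tri([ray(F,px(366,203)),ray(G,(190+(239+.5)/4.2-.5,150+(152+.5)/4.2-.5))]);print("post top",p.round(4),np.round(r,4),Rm.T@(p[:2]-o))
E
```

```text
[ 0.5695124  -0.00712339]
t 12.3 pos [ 0.4904 -0.3838  0.2227] ytool deg -9.58 tilt [ 0.008 -0.006 -1.   ] offset [0.7693 0.0307 0.0025] |mm| 385 rot [0.0114 0.0053 0.0001] f [1.4 0.2 0.2] w 0.65 g 0.0 joints [ 0.69  0.34 -0.16  1.72  0.06  1.07  0.34]
((488.3504638671875, -382.3033447265625), (115.23956298828125, 28.967144012451172), 79.86812591552734)
tip [0.6542 0.084  0.0246] [0.0019 0.0019] [ 0.07199802 -0.06832646]
post top [ 0.5719 -0.0065  0.117 ] [0.0002 0.0002] [-0.03101486 -0.00220965]
```

>>> arm_command(
  offset=[
    [0.09,0.004,0],
    [0.18,0.008,0],
    [0.27,0.012,0],
    [0.36,0.016,0],
    [0.45,0.02,0],
    [0.54,0.024,0],
    [0.63,0.028,0],
    [0.72,0.031,0],
    [0.77,0.031,0],
    [0.77,0.031,0],
    [0.77,0.031,0],
    [0.77,0.031,0],
  ],
  rot=[
    [0,0,0],
    [0,0,0],
    [0,0,0],
    [0,0,0],
    [0,0,0],
    [0,0,0],
    [0,0,0],
    [0,0,0],
    [0,0,0],
    [0,0,0],
    [0,0,0],
    [0,0,0],
  ],
)

```text
t: 13.55
tool_pos: [0.5667, -0.0064, 0.2149]
ee_rot: [-0.0, 0.764, 0.645, -0.0]
ft_force: [-0.1, 0.1, 0.0]
width: 0.647
grasp_force: 0.0
```

```bash
python3 - <<'E'
from h import *
import pickle
yw=1.40353
goto([.5700,-.0070,.10],yw+np.pi/2)
s=manip.get_state();f=manip.grab_frame("wrist");pickle.dump((s,f),open("w2.pkl","wb"))
cv2.imwrite("pics/w2.png",cv2.resize(f["image"][:,:,::-1],None,fx=1.5625,fy=1.5625,interpolation=2))
o=np.array([.57484,.02443]);Rm=np.array([[np.cos(yw),-np.sin(yw)],[np.sin(yw),np.cos(yw)]])
for l,z in(((.0705,-.062),.029),((-.032,0),.115),((-.024,-.058),.037),((.15,-.075),.02),((.15,.075),.02)): print(np.array(wproj(f,s,[*(Rm@np.array(l)+o),z])).round(1)*1.5625)
E
```

```text
t 13.55 pos [ 0.5667 -0.0064  0.2149] ytool deg -9.65 tilt [-0.001 -0.    -1.   ] offset [1.000e-04 6.900e-03 2.299e-01] |mm| 115 rot [-0.0011  0.0007 -0.0015] f [-0.1  0.1  0. ] w 0.647 g 0.0 joints [ 0.19  0.28 -0.35  1.84  0.11  1.05 -0.37]
[480.3125 141.5625]
[398.75   306.5625]
[473.75  265.625]
[494.375   44.6875]
[300.625    44.53125]
```

View pics/w2.png

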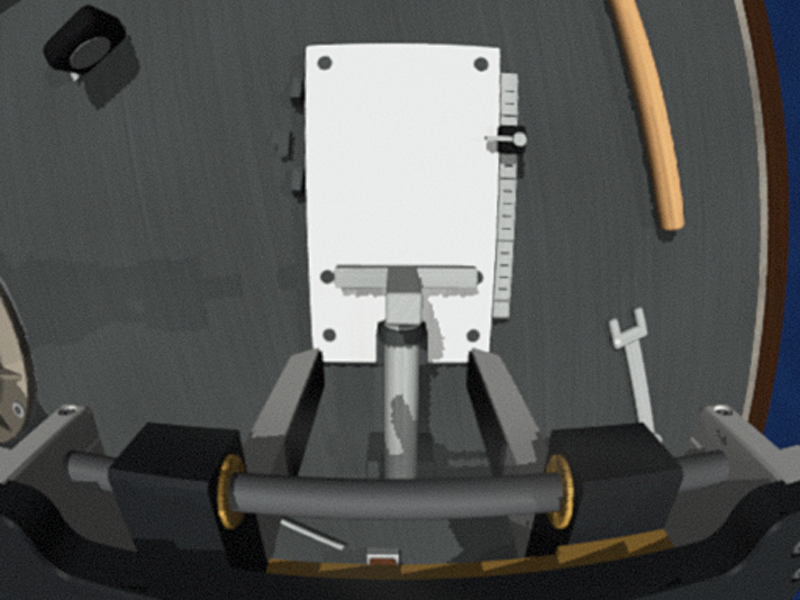

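The wrist view shows the post top centred at about (404,307), the bar's front top edge at about (476,266), the pointer tip at about (486,138) and the plate's far corners at (306,46) and (499,46). The chips are off the plate to the left.

```bash
python3 - <<'E'
from h import *
import pickle
s,f=pickle.load(open("w2.pkl","rb"));k=1.5625
def W(u,v,z):
    c,d=wray(f,s,((u+.5)/k-.5,(v+.5)/k-.5));return c+d*(z-c[2])/d[2]
P=[W(306,46,.02),W(499,46,.02),W(313,361,.02),W(490,361,.02)]
yaw,Rm,o,e=fitfix([(.15,.075),(.15,-.075),(-.11,.075),(-.11,-.075)],P);print(np.degrees(yaw),o,e.round(4))
L=lambda p:(Rm.T@(p[:2]-o)).round(4)
for n,u,v,z in(("tip",486,138,.029),("edge",476,266,.037),("edgeL",336,267,.037),("post",404,307,.115)): print(n,W(u,v,z).round(4),L(W(u,v,z)))
print("tcp",L(np.array(s["tool_pos"])))
# subpixel local patch: darkness profile around the pointer
g=cv2.cvtColor(f["image"],cv2.COLOR_RGB2GRAY);print(g[82:96,306:340:2])
E
```

```text
80.34510033191121 [0.57807282 0.02296991] [0.0006 0.0005 0.0012 0.001 ]
tip [0.6523 0.086  0.029 ] [ 0.0746 -0.0626]
edge [ 0.6295 -0.0091  0.037 ] [-0.023  -0.0561]
edgeL [0.524  0.0079 0.037 ] [-0.024   0.0507]
post [ 0.5724 -0.0078  0.115 ] [-0.0312  0.0004]
tcp [-0.0309  0.0063]
[[234 234 235 230 228 234 140  10  32  27  25  24  19  21  20  53  78]
 [234 234 233 232 228 234 137  11  24  22  25  26  29  26  27  51  78]
 [233 234 235 231 228 235 128   6  31  33  26  23  59  95  67  46  77]
 [234 234 235 232 228 237 119   1  22  20  17  31 143 164 142  54  73]
 [235 235 224 226 229 232 132  66  66  60  46  71 194 197 195  89  76]
 [233 236 167 197 203 206 187 170 160 149 119 108 200 196 209 131  71]
 [233 232 146 184 196 198 197 200 201 193 189 135 203 199 202 165  69]
 [229 233 190 189 188 181 176 188 188 192 187 148 199 195 205 171  72]
 [231 234 227 171 167 147  97  79  91  94 103 114 201 192 204 168  68]
 [233 233 235 149 144 145  67   4  22  22  35  68 193 204 204 136  70]
 [237 235 233 139 139 144  67  12  31  17  20  23 147 191 182  91  74]
 [233 234 233 137 138 148  70  13  25  21  25   8  56 103 100  59  74]
 [235 236 232 139 138 145  73   7  25  29  31  17   7  27  33  56  75]
 [236 235 233 150 137 141  58  10  23  18  29  25  16  13  22  55  70]]
```

>>> arm_command(
  offset=[
    [0.001,0.011,0],
    [0.001,0.011,0.06],
    [0.001,0.011,0.13],
    [0.001,0.011,0.2],
    [0.001,0.011,0.248],
    [0.001,0.011,0.248],
    [0.001,0.011,0.248],
  ],
  rot=[
    [0,0,0],
    [0,0,0],
    [0,0,0],
    [0,0,0],
    [0,0,0],
    [0,0,0],
    [0,0,0],
  ],
)

```text
t: 14.3
tool_pos: [0.573, -0.0058, 0.092]
ee_rot: [-0.0, 0.764, 0.645, -0.0]
ft_force: [-0.0, -0.6, 0.2]
width: 0.651
grasp_force: 0.0
```

>>> arm_command(
  offset=[
    [0,0,0],
    [0,0,0],
    [0,0,0],
    [0,0,0],
    [0,0,0],
    [0,0,0],
    [0,0,0],
    [0,0,0],
    [0,0,0],
    [0,0,0],
  ],
  rot=[
    [0,0,0],
    [0,0,0],
    [0,0,0],
    [0,0,0],
    [0,0,0],
    [0,0,0],
    [0,0,0],
    [0,0,0],
    [0,0,0],
    [0,0,0],
  ],
  claw=-1,
  grip_force=50,
)

```text
t: 15.3
tool_pos: [0.5721, -0.0054, 0.0917]
ee_rot: [-0.0, 0.764, 0.646, -0.0]
ft_force: [-5.0, 0.2, 6.8]
width: 0.23
grasp_force: 50.0
```

```bash
python3 - <<'E'
from h import *
s=manip.get_state();p=np.array(s["tool_pos"]);u=np.array([np.cos(np.radians(80.38)),np.sin(np.radians(80.38)),0])
goto(p+u*.095)
E
```

```text
t 15.3 pos [ 0.5721 -0.0054  0.0917] ytool deg -9.57 tilt [-0.001 -0.    -1.   ] offset [ 0.19    0.0002 -0.    ] |mm| 95 rot [0. 0. 0.] f [-5.   0.2  6.8] w 0.23 g 50.0 joints [ 0.16  0.43 -0.33  1.93  0.19  0.81 -0.44]
```

>>> arm_command(
  offset=[
    [0.015,0,0],
    [0.035,0,0],
    [0.06,0,0],
    [0.085,0,0],
    [0.11,0,0],
    [0.135,0,0],
    [0.155,0,0],
    [0.17,0,0],
    [0.18,0,0],
    [0.184,0,0],
    [0.184,0,0],
    [0.184,0,0],
  ],
  rot=[
    [0,0,0],
    [0,0,0],
    [0,0,0],
    [0,0,0],
    [0,0,0],
    [0,0,0],
    [0,0,0],
    [0,0,0],
    [0,0,0],
    [0,0,0],
    [0,0,0],
    [0,0,0],
  ],
)

```text
t: 16.5
tool_pos: [0.5877, 0.084, 0.0917]
ee_rot: [0.0, 0.764, 0.645, -0.001]
ft_force: [-3.0, -7.9, 6.7]
width: 0.231
grasp_force: 50.0
```

```bash
python3 - <<'E'
from h import *
import pickle
goto([.5879,.0883,.0917])
s=manip.get_state();u=np.array([.1670,.986,0]);print("pull mm",(np.array(s["tool_pos"])-[.5721,-.0054,.0917])@u)
fs={n:manip.grab_frame(n) for n in("wrist","scene","top")};pickle.dump((s,fs),open("p.pkl","wb"))
w=fs["wrist"]["image"];p=wproj(fs["wrist"],s,[.6537,.084,.029]);print(p)
x,y=int(p[0]),int(p[1]);C=np.zeros((590,790,3),np.uint8)
a=cv2.resize(w[max(0,y-50):y+50,x-65:x+65,::-1],None,fx=3,fy=3,interpolation=2);C[:a.shape[0],:a.shape[1]]=a
b=cv2.resize(fs["scene"]["image"][150:290,190:330,::-1],None,fx=2.8,fy=2.8,interpolation=2);C[:392,395:787]=b
c=cv2.resize(fs["top"]["image"][160:225,185:300,::-1],None,fx=3,fy=3,interpolation=2);C[395:590,:345]=c;print((x-65,y-50))
cv2.imwrite("pics/p.png",C)
E
```

```text
t 16.5 pos [0.5877 0.084  0.0917] ytool deg -9.62 tilt [-0.001 -0.001 -1.   ] offset [ 0.0086 -0.001   0.    ] |mm| 4 rot [0. 0. 0.] f [-3.  -7.9  6.7] w 0.231 g 50.0 joints [ 0.02  0.46 -0.34  1.88  0.2   0.83 -0.6 ]
pull mm 0.09074998934329792
(np.float64(330.9417115244405), np.float64(196.5574585238083))
(265, 146)
```

View pics/p.png

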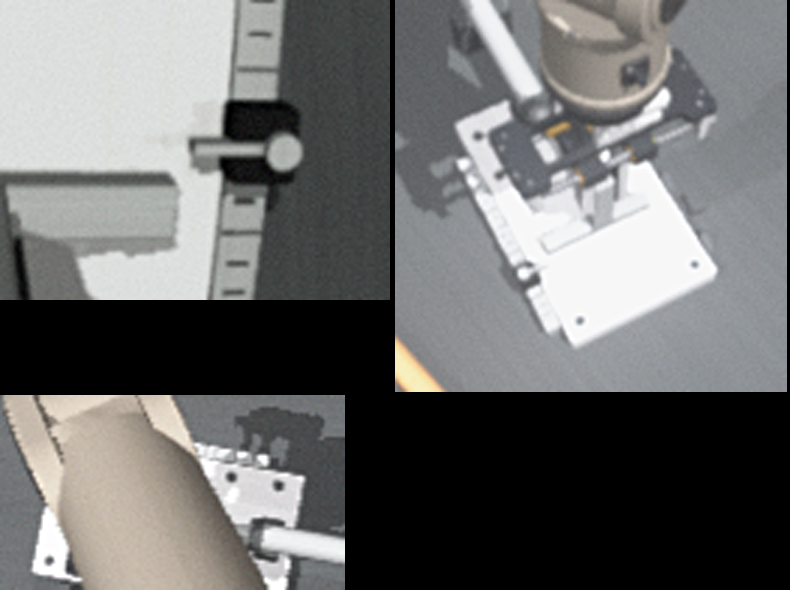

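The picture shows the bar's front face in the wrist crop, with its bottom edge at y≈172 and its top edge at y≈186. The pointer blade tip is at (192,150), so the bar is still several mm short. The pull is held at about 8 N.

```bash
python3 - <<'E'
from h import *
import pickle
s,fs=pickle.load(open("p.pkl","rb"));f=fs["wrist"]
u=np.array([.1670,.986])
def W(x,y,z):
    c,d=wray(f,s,(265+(x+.5)/3-.5,146+(y+.5)/3-.5));p=c+d*(z-c[2])/d[2];return p
for n,x,y,z in(("tip",195,150,.029),("tiptop",195,150,.0305),("front top",175,186,.037),("front bot",175,173,.023)):
    p=W(x,y,z);print(n,p.round(4),"x along",round(float(p[:2]@u),4))
g=cv2.cvtColor(f["image"],cv2.COLOR_RGB2GRAY)
print("blade cols",list(range(328,342,3)));print(g[186:216,[316,320,323,328,331,334,337]].tolist())
E
```

```text
tip [0.6527 0.085  0.029 ] x along 0.1928
tiptop [0.6524 0.0855 0.0305] x along 0.1932
front top [0.6445 0.0787 0.037 ] x along 0.1852
front bot [0.6476 0.077  0.023 ] x along 0.1841
blade cols [328, 331, 334, 337, 340]
[[220, 222, 221, 222, 210, 205, 211], [222, 221, 222, 215, 208, 210, 210], [222, 223, 222, 214, 209, 210, 214], [220, 221, 220, 215, 210, 208, 210], [220, 219, 217, 203, 201, 205, 202], [218, 208, 215, 167, 160, 152, 156], [214, 206, 215, 118, 104, 97, 103], [215, 211, 216, 85, 101, 96, 99], [219, 212, 217, 89, 143, 148, 145], [220, 214, 223, 106, 166, 178, 173], [223, 218, 223, 130, 174, 178, 175], [225, 223, 224, 158, 159, 159, 150], [221, 219, 220, 179, 130, 132, 118], [220, 223, 222, 178, 122, 121, 101], [221, 225, 222, 172, 120, 124, 103], [225, 221, 223, 178, 120, 119, 103], [206, 208, 223, 199, 142, 121, 126], [155, 157, 226, 213, 162, 148, 190], [94, 100, 217, 214, 203, 197, 212], [79, 82, 191, 220, 221, 225, 219], [88, 84, 165, 222, 222, 225, 218], [110, 110, 141, 225, 222, 220, 220], [157, 155, 160, 219, 221, 222, 215], [171, 176, 165, 224, 220, 220, 214], [175, 173, 169, 222, 220, 225, 205], [176, 171, 168, 225, 218, 220, 202], [170, 175, 171, 222, 222, 221, 201], [179, 179, 176, 220, 218, 221, 189], [176, 174, 171, 223, 221, 221, 190], [175, 168, 167, 221, 221, 222, 181]]
```

>>> arm_command(
  offset=[
    [0.006,0,0],
    [0.012,0,0],
    [0.0155,0,0],
    [0.0155,0,0],
    [0.0155,0,0],
    [0.0155,0,0],
    [0.0155,0,0],
    [0.0155,0,0],
  ],
  rot=[
    [0,0,0],
    [0,0,0],
    [0,0,0],
    [0,0,0],
    [0,0,0],
    [0,0,0],
    [0,0,0],
    [0,0,0],
  ],
)

```text
t: 17.45
tool_pos: [0.5889, 0.0914, 0.0917]
ee_rot: [0.0, 0.764, 0.645, -0.001]
ft_force: [-4.3, -7.2, 7.2]
width: 0.234
grasp_force: 50.0
```

```bash
python3 - <<'E'
from h import *
goto([.5887,.0916,.0917])
s=manip.get_state();f=manip.grab_frame("wrist");u=np.array([.1670,.986])
print("pull",(np.array(s["tool_pos"])-[.5721,-.0054,.0917])[:2]@u,np.abs(s["joint_velocities"]).max())
g=cv2.cvtColor(f["image"],cv2.COLOR_RGB2GRAY)
p=wproj(f,s,[.6525,.085,.029]);print(p);y=int(p[1]);x=int(p[0])
for r in range(y-14,y+18): print(r,g[r,x-18:x+12:3])
E
```

```text
t 17.45 pos [0.5889 0.0914 0.0917] ytool deg -9.63 tilt [-0.001 -0.002 -1.   ] offset [ 0.0002 -0.0005  0.0001] |mm| 0 rot [0. 0. 0.] f [-4.3 -7.2  7.2] w 0.234 g 50.0 joints [ 0.01  0.46 -0.34  1.88  0.21  0.84 -0.61]
pull 0.09830635290952294 0.0027036731392327566
(np.float64(328.71191217403504), np.float64(204.29801115242537))
190 [226 225 225 223 227 224 216 213 212 215]
191 [223 226 229 222 225 226 222 217 214 215]
192 [226 227 225 224 224 225 224 214 212 204]
193 [222 225 225 227 227 226 227 213 212 202]
194 [226 224 227 226 227 226 224 212 211 196]
195 [226 226 225 225 225 226 221 218 214 199]
196 [227 226 228 223 228 226 214 210 214 197]
197 [226 224 225 225 226 226 219 214 215 193]
198 [225 226 228 227 225 223 215 209 217 189]
199 [226 226 223 220 224 218 188 183 186 163]
200 [229 222 222 213 217 215 134 124 126 114]
201 [226 216 221 213 221 212  78  95  95  93]
202 [210 203 205 197 223 218  64 111 110 114]
203 [155 150 152 142 212 225  74 157 157 163]
204 [ 99 100  96  97 195 229 105 180 180 184]
205 [ 86  81  87  86 149 233 132 180 180 177]
206 [ 94  91  93  86 105 227 136 151 148 127]
207 [108 110 109 117 120 226 131 131 134  66]
208 [153 153 157 161 153 217 139 122 125  45]
209 [180 180 177 177 170 204 166 125 131  52]
210 [184 182 180 179 177 199 208 125 123  62]
211 [177 175 177 178 177 215 214 131 152 118]
212 [180 179 181 186 178 223 218 170 213 183]
213 [175 179 179 183 183 222 225 218 224 194]
214 [183 183 179 177 176 227 226 227 225 191]
215 [175 178 177 175 169 225 225 226 226 186]
216 [182 182 179 180 175 224 226 226 227 179]
217 [181 181 186 183 172 224 225 221 226 175]
218 [181 179 183 179 170 222 225 223 225 169]
219 [180 180 178 175 162 227 226 227 228 162]
220 [174 178 180 180 171 228 226 226 228 154]
221 [175 174 176 177 169 225 226 227 227 141]
```

The front face is within about 1 mm of the pointer tip (205.7 against 204.4 px, at 0.88 mm/px), still and firmly held. I'll hand the job in.

```bash
python3 -c "
from cell import manip
print(manip.finish_job())"
```

```text
the job is handed in; nothing more can be done
None
```

The job is handed in, but no verdict was returned: all three chips are off the plate, the scraper block stands on the open bench at its original spot, and the stop bar is held in the gripper about 1 mm short of the pointer by my wrist-camera estimate.

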